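# Pack two candle gift sets

### The arm

A 7-joint arm with a two-finger parallel gripper is mounted at the origin on the work surface. World frame = base frame: x ahead of the robot, y to its left, z up, the work surface at z = 0. Lengths are in m, angles in degrees, forces in N, time in s.
With the tool pointing down it reaches from about 0.425 to 0.875 m from the base axis. Payload 4.7 kg.
Tool frame: the origin (TCP) lies midway between the tips of the shut fingers; the grasp point (between the pads) lies 19 mm behind it (env.grip_point_offset is the distance from the TCP to the grasp point, in m); z points along the fingers, y is the line along which they close (so a half turn about z gives the same grasp; the last joint's range is limited). The gripper opens to 87 mm and grips with 3 to 60 N. Pads are 19 mm wide; open, the fingers measure 117 mm over their backs; the gripper's body (75 mm by 190 mm) begins 51 mm behind the grasp point.
Start: joints at [-74.02, 18.392, -4.016, 83.108, 1.295, 78.541, -3.26], TCP at [0.17, 0.627, 0.223] pointing down, gripper open.
Joint ranges: [-163.93, 163.93], [-17.29, 119.83], [-79.2, 71.16], [3.27, 140.29], [-89.18, 269.18], [5.43, 117.66], [-154.24, 154.24]. Speed limits (degrees/s): [147.25, 147.25, 180, 180, 180, 180, 180].

### API

Orientations are given as [roll, pitch, yaw] about the fixed x, y, z axes, in that order (R = Rz(yaw) Ry(pitch) Rx(roll)).
In Python, from cell import env gives the robot as it stands.
- The arm moves only by the shell command python3 -m jog 'ROWS' [FORCE]. ROWS is JSON, a list of rows, each a list of 7 numbers: the shift along the tool's x, y, z in m, then the turn, a rotation vector about the tool's x, y, z in rad, then the finger opening in m, from 0 to 0.087. A call has 1 to 12 rows; each row shifts and turns the commanded pose from where the row before left it, along the tool's axes as they then stand; what a row does not reach is not made up. A row lasts 1/12 s, in which the tool goes at most 41.7 mm and 7.16 degrees, less where a joint would pass 70% of its speed; a pose out of reach is approached as far as the arm can. A call is refused whole if a number of a shift passes 0.0417 or a number of a turn 0.125, either way. A call with a gripper value outside its range is refused whole. The fingers move at their own pace and stop on an object; FORCE is the grip in N (left out, the last holds). Time passes only in rows, so rows that do not move let the fingers close. It gives the time, the measured TCP pose, the force, the opening and the grip force at its end, in the units of the state.
- env.get_obs(): the state, without advancing time (a new reading comes with each control period).
- env.read_camera(name): name is "scene" or "top"; returns the picture (384x512x3 uint8, blue, green, red); there is no depth.
- env.get_calibration(name): a dict with "fov_y" (degrees; the focal length in pixels is half the picture's height over the tangent of half this angle, whatever the lens; pixels are square), "cx", "cy" (the principal point, pixels), "k1" (the pictures are not rectified: a ray, as slopes to the right and down, at radius r is drawn at 1 + k1 r^2 times it, then the intrinsics apply), "pose" (4x4, takes a point from camera to world coordinates). Camera axes: x right, y up, looking along -z (the intrinsics and any distortion apply to the point x, -y, -z); pixel columns grow to the right and rows downward; lengths in m; the calibration is good to about 2 mm. A picture is of the moment at which its call begins. get_calibration takes no time and is no camera call.
- env.sign_off(): hands the job in; it is judged then, once.
The state is a dict: "time_s": time; "qpos": joint angles; "joint_velocities": joint speeds; "effort": joint torques, N m; "tool_pos": TCP position; "tool_rot": TCP orientation; "force": force on the tool from outside, world axes, zero at the start; "wrist_torque": the same for the moment, N m; "grip_width": finger opening in m; "grasp_force": force on a finger pad.
Only numpy, scipy, OpenCV 4.12 (cv2) and the standard library are available. Lean on these libraries where they do the work, as an engineer would, in place of code of your own. Each camera call takes 0.05 s, during which the arm holds its last target. There are 200 camera calls.

### The job

Make up two candle sets in their gift-box trays: in the brown cardboard tray stand the brass holder with the blue glass inside it and the green candle inside the glass; in the white tray stand the clay pot with the ivory candle inside it. Put every piece down upright and gently, never letting it drop, and leave it standing free. The red candle, the tape roll and the glasses case are not part of the order: leave them where they are.

Things in the scene. Friction and masses are not known exactly. Their poses are not given: they have to be found in the camera images.
- brown_tray: Open square gift-box base of brown cardboard, lying fixed on the desk: 140 x 140 mm outside, 40 mm high, walls and floor 3 mm thick. Origin at the centre of its underside, so the inner floor is 3 mm above it; x and y run parallel to the walls, z up. Empty at the start.
- white_tray: The same gift-box base in white card: 140 x 140 mm outside, 40 mm high, walls and floor 3 mm thick, fixed on the desk. Origin at the centre of its underside; x and y parallel to the walls, z up. Empty at the start.
- brass_holder: Low round brass candle holder like a small dish, loose, 0.2 to 0.4 kg: 64 mm outside diameter, 34 mm high, open at the top, wall 2.5 mm, floor 4 mm thick (inside diameter about 58 mm). Origin at the centre of its underside, z up its axis.
- blue_glass: Straight round tumbler of frosted (opaque) blue glass, loose, about 75 g: 44 mm outside diameter, 58 mm high, open at the top, wall 2.5 mm, floor 4 mm thick (inside diameter about 38 mm). Origin at the centre of its underside, z up its axis. Standing in the brass holder it rises 28 mm above the holder's rim.
- green_candle: Green candle standing on its flat end, loose, about 36 g: cylinder 24 mm in diameter, 88 mm high, plus a thin wick 9 mm high that can be ignored in grasping. Origin at the centre of its underside, z up its axis. Standing in the blue glass it rises 34 mm above the glass's rim.
- clay_pot: Round terracotta candle pot, loose, about 100 g: 62 mm outside diameter (63 mm at the rim band), 40 mm high, open at the top, wall 4.5 mm, floor 5 mm thick (inside diameter about 52 mm). Origin at the centre of its underside, z up its axis.
- ivory_candle: Ivory (cream) candle standing on its flat end, loose, about 58 g: cylinder 32 mm in diameter, 80 mm high, plus wick 9 mm. Origin at the centre of its underside, z up its axis. Standing in the clay pot it rises 45 mm above the pot's rim.
- red_candle: Red candle standing on its flat end, of the same size as the green one (24 mm in diameter, 88 mm high), loose; spare stock, not to be packed or knocked over. Origin at the centre of its underside, z up.
- tape_roll: Roll of dark brown parcel tape lying flat on the desk, loose: ring of 100 mm outside diameter, 78 mm inside, 48 mm high; to be left alone. Origin at the centre of its underside, z up.
- glasses_case: Black glasses case lying on the desk, loose: 60 mm along its own x, 158 mm along its y, 36 mm high, rounded edges; to be left alone. Origin at the centre of its underside, z up.

How it is judged:
By the outcome, as a careful person would: the job done as asked, in the order asked, and still so for the second after the job is handed in, with the robot touching nothing.
It also fails if it takes over 122 s, if anything falls off the work surface, if the arm or the gripper's body presses on something with over 40 N, if the wrist force passes 120 N, or if a joint passes its speed limit or range.

## Working session

There is one attempt and no reset: what is moved stays moved. The work goes in short steps, Python scripts to look and compute and a shell command to move; the robot and the scene stay as the last step left them, time stands still between calls to the robot, and variables do not carry over. Pictures are saved under pics/ and viewed, at most 14 in all, crops included, and the job is handed in when it is done.

```bash
ls; mkdir -p pics; python3 - <<'E'
from cell import env
import cv2
for n in("scene","top"):
    cv2.imwrite(f"pics/{n}0.png",env.read_camera(n)); print(n,env.get_calibration(n))
print(env.get_obs(),env.grip_point_offset)
E
```

```text
pics
scene {'fov_y': 48.3373847171285, 'cx': 259.6611783062734, 'cy': 201.10006666351958, 'k1': -0.04823160706795007, 'pose': array([[-0.83740452, -0.3657441 ,  0.40618335,  0.98638841],
       [ 0.54658086, -0.56270796,  0.62016862,  0.60325474],
       [ 0.00173959,  0.74134405,  0.67112292,  0.70276516],
       [ 0.        ,  0.        ,  0.        ,  1.        ]])}
top {'fov_y': 51.00273225794919, 'cx': 258.80616441597664, 'cy': 191.02556933014242, 'k1': -0.08703697739520604, 'pose': array([[ 0.01584981,  0.98035905, -0.19658309,  0.37330781],
       [-0.99918545,  0.02282697,  0.03327714,  0.0153646 ],
       [ 0.03711094,  0.19589553,  0.9799223 ,  1.0280811 ],
       [ 0.        ,  0.        ,  0.        ,  1.        ]])}
{'time_s': 0.1, 'qpos': array([-74.0192211 ,  18.43654747,  -4.0138554 ,  83.17056407,
         1.29224063,  78.53894318,  -3.25971088]), 'joint_velocities': array([ 0.04453096, -0.08664451, -0.08014368, -0.20169859,  0.00215112,
       -0.04361608,  0.03497331]), 'effort': array([ 8.34562866e-05, -4.92573094e+01, -4.05774415e-01, -3.13398063e+01,
       -6.41586701e-02,  3.95536353e-02,  7.53238078e-05]), 'tool_pos': array([0.17004244, 0.6268393 , 0.22152772]), 'tool_rot': array([-1.79899017e+02,  3.29743805e-03,  1.64827025e+02]), 'force': array([ 0.9857656 ,  0.14077808, -0.8532345 ]), 'wrist_torque': array([-0.06552891, -0.04792348, -0.01407578]), 'grasp_force': 0.0, 'grip_width': 0.08671658111695892} 0.0187
```

View pics/top0.png

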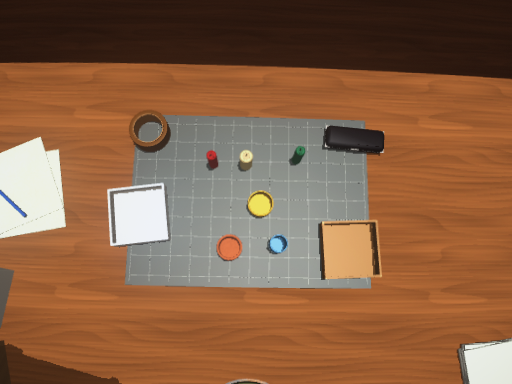

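View pics/scene0.png

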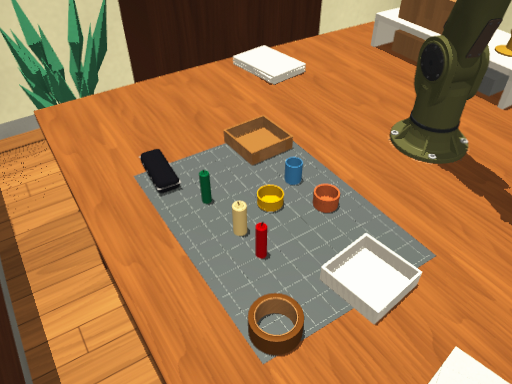

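The top view shows tape (149,131), red (212,158), ivory (246,160), green (299,155), case (355,139), brass (260,204), clay (229,247), glass (278,244), white tray (138,214) and brown tray (350,250). The scene view shows the same things standing upright and free, with nothing hidden.

```bash
cat > h.py <<'E'
from cell import env
import cv2, numpy as np
from scipy.optimize import least_squares
HSV={'brass':((22,150,90),(33,255,255)),'glass':((98,120,60),(115,255,255)),'green':((60,100,20),(88,255,255)),
 'clay':((3,165,110),(10,255,255)),'ivory':((18,40,110),(30,140,255)),'red':((0,200,70),(2,255,255))}
DIM={'brass':(.032,.034),'glass':(.022,.058),'green':(.012,.088),'clay':(.0315,.040),'ivory':(.016,.080),'red':(.012,.088)}
def cast(cal,uv,z):
    f=192/np.tan(np.radians(cal['fov_y']/2)); K=np.array([[f,0,cal['cx']],[0,f,cal['cy']],[0,0,1]])
    p=cv2.undistortPoints(np.float64(uv).reshape(-1,1,2),K,np.array([cal['k1'],0,0,0,0.])).reshape(-1,2)
    d=np.c_[p[:,0],-p[:,1],-np.ones(len(p))]@cal['pose'][:3,:3].T; c=cal['pose'][:3,3]
    return c+d*((z-c[2])/d[:,2])[:,None], c
def find(im,cal,name,z0=0,roi=None):
    m=cv2.inRange(cv2.cvtColor(im,cv2.COLOR_BGR2HSV),*HSV[name])
    if roi: k=np.zeros_like(m); x,y,w,h=roi; k[y:y+h,x:x+w]=255; m&=k
    cs,_=cv2.findContours(m,cv2.RETR_EXTERNAL,cv2.CHAIN_APPROX_NONE)
    c=max(cs,key=cv2.contourArea); a=cv2.contourArea(c); r,h=DIM[name]
    P,o=cast(cal,cv2.convexHull(c).reshape(-1,2),z0+h) ; P,_=cast(cal,c.reshape(-1,2),z0+h); P=P[:,:2]
    d=P.mean(0)-o[:2]; d/=np.linalg.norm(d); ctr=P[np.argmax(P@d)]-d*r
    for _ in range(5):
        F=P[(P-ctr)@d>.2*r]
        ctr=least_squares(lambda q:np.linalg.norm(F-q,axis=1)-r+.0006,ctr,loss='soft_l1',f_scale=.001).x
    return ctr,a,cv2.boundingRect(c)
E
python3 - <<'E'
from h import *
for v in("top","scene"):
    im=cv2.imread(f"pics/{v}0.png"); cal=env.get_calibration(v); hsv=cv2.cvtColor(im,cv2.COLOR_BGR2HSV)
    for n in HSV:
        try: c,a,b=find(im,cal,n); print(v,n,c.round(4),a,b)
        except Exception as e: print(v,n,'fail',e)
    # trays: light/brown masks in an ROI about the tray
    R={'top':{'white':(100,175,78,78),'brown':(314,212,74,74)},'scene':{'white':(315,230,112,95),'brown':(218,112,80,55)}}[v]
    for n,(x,y,w,h) in R.items():
        s=hsv[y:y+h,x:x+w]
        m=cv2.inRange(s,(0,0,120),(180,45,255)) if n=='white' else cv2.inRange(s,(5,90,60),(20,255,255))
        c=max(cv2.findContours(m,0,1)[0],key=cv2.contourArea).reshape(-1,2)+[x,y]
        if n=='brown' and v=='top': print('brown bbox',cv2.boundingRect(c))
        P,_=cast(cal,c,.04); print(v,n,cv2.minAreaRect(np.float32(P[:,:2]*1000)))
E
```

```text
top brass [ 0.5356 -0.0166] 387.0 (248, 192, 24, 24)
top glass [ 0.4368 -0.0625] 76.5 (270, 235, 17, 18)
top green [ 0.6647 -0.1155] 56.5 (296, 146, 9, 10)
top clay [0.4217 0.0472] 343.5 (218, 238, 24, 22)
top ivory [0.6509 0.0159] 133.0 (239, 150, 14, 13)
top red fail max() iterable argument is empty
top white ((508.9303283691406, 270.8839111328125), (195.2769775390625, 175.87594604492188), 3.0043373107910156)
brown bbox (320, 212, 68, 74)
top brown ((434.9947509765625, -256.9022216796875), (171.7977294921875, 181.89004516601562), 89.32785034179688)
scene brass [ 0.5464 -0.0247] 359.5 (257, 185, 27, 18)
scene glass [ 0.446  -0.0671] 383.5 (285, 157, 18, 28)
scene green [ 0.8215 -1.7724] 2763.0 (0, 0, 75, 109)
scene clay [0.4389 0.0532] 537.5 (314, 184, 26, 29)
scene ivory [-0.6868 -0.7865] 2403.5 (319, 0, 133, 52)
scene red [0.6542 0.1021] 62.0 (256, 223, 11, 32)
scene white ((513.2030029296875, 285.3330078125), (229.76795959472656, 247.701904296875), 56.80360794067383)
scene brown ((442.6825866699219, -238.81866455078125), (258.1209716796875, 237.59829711914062), 57.02592849731445)
```

```bash
python3 - <<'E'
import cv2,numpy as np
t=cv2.imread("pics/top0.png"); s=cv2.imread("pics/scene0.png")
a=cv2.resize(t[110:290,100:390],(800,497),interpolation=cv2.INTER_NEAREST)
cv2.imwrite("pics/topz.png",a)
for im,pts in((t,dict(mat=(190,200),brass=(260,204),brassrim=(249,204),clay=(229,247),clayrim=(219,248),glass=(278,244),glassrim=(271,243),green=(298,158),greentop=(300,150),red=(212,160),redtop=(212,154),ivory=(246,155),ivs=(246,165),wood=(140,300),bt=(350,250),bw=(322,250),wt=(140,214),ww=(110,214))),
 (s,dict(mat=(300,240),brass=(270,200),clay=(326,203),glass=(294,175),green=(205,190),red=(261,242),ivory=(240,222),ivtop=(238,206),wood=(130,110),bw=(238,145)))):
    h=cv2.cvtColor(im,cv2.COLOR_BGR2HSV); print({k:h[y,x].tolist() for k,(x,y) in pts.items()})
E
```

```text
{'mat': [68, 7, 141], 'brass': [28, 155, 239], 'brassrim': [27, 153, 235], 'clay': [9, 169, 223], 'clayrim': [8, 162, 161], 'glass': [99, 105, 241], 'glassrim': [100, 110, 237], 'green': [68, 80, 51], 'greentop': [68, 89, 69], 'red': [1, 146, 82], 'redtop': [0, 186, 181], 'ivory': [20, 95, 151], 'ivs': [20, 97, 103], 'wood': [12, 172, 165], 'bt': [16, 133, 223], 'bw': [13, 132, 62], 'wt': [105, 6, 245], 'ww': [98, 5, 222]}
{'mat': [53, 16, 129], 'brass': [26, 255, 251], 'clay': [9, 198, 142], 'glass': [102, 168, 129], 'green': [74, 225, 67], 'red': [179, 251, 130], 'ivory': [21, 126, 178], 'ivtop': [25, 107, 244], 'wood': [13, 193, 206], 'bw': [14, 157, 107]}
```

View pics/topz.png

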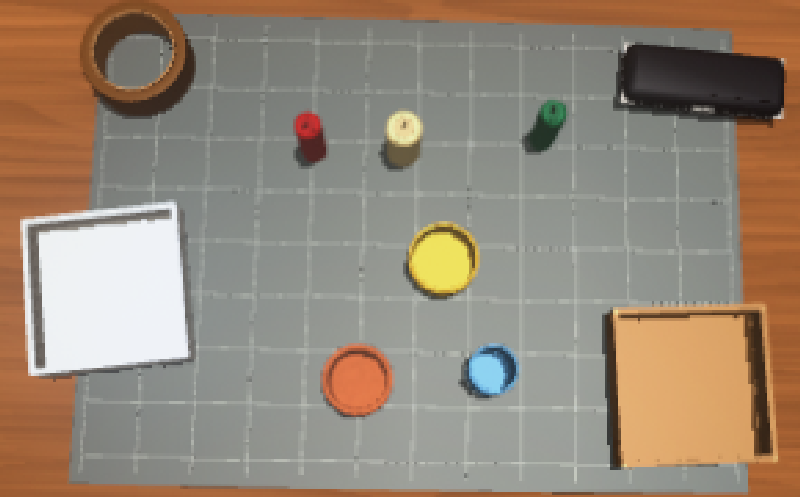

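The zoomed crop shows all the rims clearly. The white tray corners are at (22,220), (175,203), (191,359), (33,376) and the brown at (612,308), (766,305), (777,461), (618,467) in crop pixels. I'll use saturation masks in regions around each piece, since the mat is grey.

```bash
sed -i "s/m=cv2.inRange(cv2.cvtColor(im,cv2.COLOR_BGR2HSV),\*HSV\[name\])/m=255*(cv2.cvtColor(im,cv2.COLOR_BGR2HSV)[...,1]>45).astype(np.uint8)/" h.py
python3 - <<'E'
from h import *
R={'top':dict(brass=(243,187,35,35),glass=(265,232,26,26),green=(287,142,25,27),clay=(212,232,36,32),ivory=(236,146,22,28),red=(204,148,18,24)),
'scene':dict(brass=(250,180,37,36),glass=(280,152,27,35),green=(195,165,22,40),clay=(307,178,38,38),ivory=(230,196,20,42),red=(252,218,18,42))}
for n in HSV:
  for v in("top","scene"):
    im=cv2.imread(f"pics/{v}0.png"); c,a,b=find(im,env.get_calibration(v),n,roi=R[v][n]); print(n,v,c.round(4),a,b)
cal=env.get_calibration("top"); s=290/800
for n,q in dict(white=[(22,220),(175,203),(191,359),(33,376)],brown=[(612,308),(766,305),(777,461),(618,467)]).items():
    P=cast(cal,np.array(q)*s+[99.7,109.7],.04)[0][:,:2]; print(n,P.mean(0),[np.linalg.norm(P[i]-P[i-1]).round(4) for i in range(4)],np.degrees(np.arctan2(*(P[0]-P[1])[::-1])))
s=dict(white=[(322,272),(366,236),(420,270),(378,306)],brown=[(224,140),(255,118),(293,137),(263,151)])
for n,q in s.items():
    P=cast(env.get_calibration("scene"),q,.04)[0][:,:2]; print(n,P.mean(0),[np.linalg.norm(P[i]-P[i-1]).round(4) for i in range(4)])
E
```

```text
brass top [ 0.5449 -0.023 ] 552.5 (247, 190, 27, 28)
brass scene [ 0.5441 -0.0279] 625.0 (256, 184, 29, 28)
glass top [ 0.4417 -0.067 ] 270.5 (268, 234, 20, 20)
glass scene [ 0.4436 -0.0708] 429.0 (284, 156, 19, 29)
green top [ 0.666  -0.1151] 133.5 (292, 146, 13, 18)
green scene [ 0.6696 -0.117 ] 305.5 (198, 170, 14, 34)
clay top [0.4318 0.0528] 527.5 (216, 234, 27, 27)
clay scene [0.4333 0.0482] 656.5 (312, 183, 29, 30)
ivory top [0.6507 0.0161] 203.0 (239, 150, 14, 21)
ivory scene [0.6542 0.0133] 460.0 (232, 200, 16, 36)
red top [0.6498 0.1012] 148.0 (206, 150, 12, 19)
red scene [0.6526 0.0985] 389.5 (255, 222, 13, 37)
white [0.50599353 0.27997331] [np.float64(0.1419), np.float64(0.1398), np.float64(0.1425), np.float64(0.1406)] 97.8014846202313
brown [ 0.43059813 -0.24903604] [np.float64(0.141), np.float64(0.1424), np.float64(0.1401), np.float64(0.1438)] 92.10488414196102
white [0.51070332 0.27941802] [np.float64(0.1229), np.float64(0.1418), np.float64(0.1292), np.float64(0.1303)]
brown [ 0.44022464 -0.23613109] [np.float64(0.1185), np.float64(0.1425), np.float64(0.1457), np.float64(0.1069)]
```

```bash
python3 -m jog '[[0,0,0,0,0,-0.0883,0.087],[0,0,0,0,0,-0.0883,0.087],[0,0,0,0,0,-0.0883,0.087],[-0.0187,-0.0326,0,0,0,0,0.087],[-0.0187,-0.0326,0,0,0,0,0.087],[-0.0187,-0.0326,0,0,0,0,0.087],[-0.0187,-0.0326,0,0,0,0,0.087],[-0.0187,-0.0326,0,0,0,0,0.087],[-0.0187,-0.0326,0,0,0,0,0.087],[-0.0187,-0.0326,0,0,0,0,0.087],[-0.0187,-0.0326,0,0,0,0,0.087],[-0.0187,-0.0326,0,0,0,0,0.087]]' 20
```

```text
time_s: 1.1
tool_pos: [0.3389, 0.332, 0.2223]
tool_rot: [-180.0, -0.0, -180.0]
force: [0.9, -0.2, 0.2]
grip_width: 0.0869
grasp_force: 0.0
```

```bash
python3 -m jog '[[-0.0206,-0.0357,0,0,0,0,0.087],[-0.0206,-0.0357,0,0,0,0,0.087],[-0.0206,-0.0357,0,0,0,0,0.087],[-0.0206,-0.0357,0,0,0,0,0.087],[-0.0206,-0.0357,0,0,0,0,0.087],[-0.0206,-0.0357,0,0,0,0,0.087],[-0.0206,-0.0357,0,0,0,0,0.087],[-0.0206,-0.0357,0,0,0,0,0.087],[-0.0206,-0.0357,0,0,0,0,0.087],[-0.0206,-0.0357,0.02,0,0,0,0.087],[0,0,0.04,0,0,0,0.087],[0,0,0.04,0,0,0,0.087]]'
```

```text
time_s: 2.1
tool_pos: [0.5446, -0.0231, 0.1245]
tool_rot: [-180.0, 0.3, 179.7]
force: [0.1, 2.0, -0.6]
grip_width: 0.0872
grasp_force: 0.0
```

```bash
python3 -m jog '[[0,0,0.03,0,0,0,0.087],[0,0,0.03,0,0,0,0.087],[0,0,0.025,0,0,0,0.087],[0,0,0.015,0,0,0,0.087],[0,0,0.008,0,0,0,0.087],[0,0,0.004,0,0,0,0.087],[0,0,0,0,0,0,0.087],[0,0,0,0,0,0,0.087]]'; python3 -m jog '[[0,0,0,0,0,0,0.07],[0,0,0,0,0,0,0.065],[0,0,0,0,0,0,0.06],[0,0,0,0,0,0,0.055],[0,0,0,0,0,0,0.055],[0,0,0,0,0,0,0.055],[0,0,0,0,0,0,0.055]]' 25
```

```text
time_s: 2.77
tool_pos: [0.5435, -0.0198, 0.0133]
tool_rot: [180.0, 0.1, -180.0]
force: [1.3, 0.3, -0.1]
grip_width: 0.0869
grasp_force: 0.0
time_s: 3.35
tool_pos: [0.5431, -0.0209, 0.0131]
tool_rot: [-179.9, 0.1, 180.0]
force: [-0.7, -3.9, 6.0]
grip_width: 0.0623
grasp_force: 24.9
```

```bash
python3 -m jog '[[0,0,-0.005,0,0,0,0.055],[0,0,-0.01,0,0,0,0.055],[0,0,-0.02,0,0,0,0.055],[0,0,-0.03,0,0,0,0.055],[0,0,-0.02,0,0,0,0.055],[0,0,0,0,0,0,0.055],[0,0,0,0,0,0,0.055]]'
python3 - <<'E'
from h import *
a=env.read_camera("top")[120:300,170:390]; b=env.read_camera("scene")[80:260,170:390]
cv2.imwrite("pics/p1.png",cv2.resize(np.hstack([a,b]),None,fx=1.8,fy=1.8))
E
```

```text
time_s: 3.93
tool_pos: [0.5434, -0.0189, 0.0985]
tool_rot: [179.9, 0.1, -180.0]
force: [-0.4, 0.1, -3.8]
grip_width: 0.0626
grasp_force: 24.9
```

View pics/p1.png

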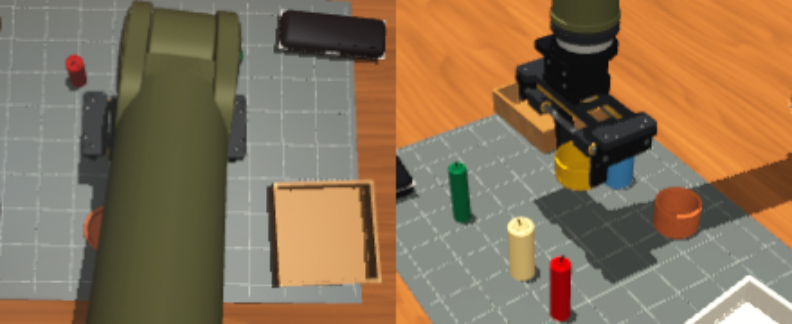

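```bash
python3 -m jog '[[0.006,-0.012,0,0,0,0,0.055],[0.0139,-0.0287,0,0,0,0,0.055],[0.0139,-0.0287,0,0,0,0,0.055],[0.0139,-0.0287,0,0,0,0,0.055],[0.0139,-0.0287,0,0,0,0,0.055],[0.0139,-0.0287,0,0,0,0,0.055],[0.0139,-0.0287,0,0,0,0,0.055],[0.0139,-0.0287,0,0,0,0,0.055],[0.008,-0.017,0,0,0,0,0.055],[0,0,0,0,0,0,0.055],[0,0,0,0,0,0,0.055],[0,0,0,0,0,0,0.055]]'
```

```text
time_s: 5.03
tool_pos: [0.4306, -0.2491, 0.0965]
tool_rot: [179.9, -0.1, 180.0]
force: [0.3, 1.1, -2.5]
grip_width: 0.0626
grasp_force: 24.9
```

```bash
python3 -m jog '[[0,0,0.015,0,0,0,0.055],[0,0,0.025,0,0,0,0.055],[0,0,0.018,0,0,0,0.055],[0,0,0.01,0,0,0,0.055],[0,0,0.006,0,0,0,0.055],[0,0,0.003,0,0,0,0.055],[0,0,0,0,0,0,0.055],[0,0,0,0,0,0,0.055]]'; python3 -m jog '[[0,0,0.001,0,0,0,0.055],[0,0,0.001,0,0,0,0.055],[0,0,0,0,0,0,0.055]]'
```

```text
time_s: 5.7
tool_pos: [0.4321, -0.2498, 0.021]
tool_rot: [-180.0, 0.1, -180.0]
force: [-0.1, 0.1, -2.3]
grip_width: 0.0624
grasp_force: 24.9
time_s: 5.95
tool_pos: [0.4318, -0.2497, 0.0188]
tool_rot: [180.0, 0.1, -180.0]
force: [0.6, -0.0, -1.6]
grip_width: 0.0623
grasp_force: 24.9
```

```bash
python3 -m jog '[[0,0,0.001,0,0,0,0.055],[0,0,0.001,0,0,0,0.055],[0,0,0,0,0,0,0.055]]';python3 -m jog '[[0,0,0.0005,0,0,0,0.055],[0,0,0,0,0,0,0.055]]'
```

```text
time_s: 6.2
tool_pos: [0.4313, -0.2496, 0.0162]
tool_rot: [180.0, -0.0, -180.0]
force: [0.1, 0.9, -2.2]
grip_width: 0.0625
grasp_force: 24.9
time_s: 6.37
tool_pos: [0.4314, -0.2496, 0.0161]
tool_rot: [180.0, -0.0, -180.0]
force: [-1.2, 0.9, 1.8]
grip_width: 0.0626
grasp_force: 24.9
```

```bash
python3 -m jog '[[0,0,0,0,0,0,0.066],[0,0,0,0,0,0,0.07],[0,0,0,0,0,0,0.076],[0,0,0,0,0,0,0.078],[0,0,-0.005,0,0,0,0.078],[0,0,-0.015,0,0,0,0.078],[0,0,-0.03,0,0,0,0.078],[0,0,-0.035,0,0,0,0.078],[0,0.01,-0.025,0,0,0,0.078],[-0.002,0.035,0,0,0,0,0.078],[-0.002,0.035,0,0,0,0,0.078]]'; python3 -m jog '[[-0.002,0.035,0,0,0,0,0.078],[-0.002,0.035,0,0,0,0,0.078],[-0.002,0.025,0,0,0,0,0.078],[-0.001,0.0076,0,0,0,0,0.078],[0,0,0,0,0,0,0.078],[0,0,0,0,0,0,0.078],[0,0,0,0,0,0,0.078]]'
```

```text
time_s: 7.28
tool_pos: [0.4367, -0.1708, 0.1284]
tool_rot: [-180.0, 0.3, 179.7]
force: [1.0, 1.2, -0.5]
grip_width: 0.078
grasp_force: 0.0
time_s: 7.87
tool_pos: [0.4423, -0.0689, 0.126]
tool_rot: [-180.0, 0.0, 179.9]
force: [-0.5, -0.7, 0.5]
grip_width: 0.078
grasp_force: 0.0
```

```bash
python3 -m jog '[[0,0.002,0.015,0,0,0,0.078],[0,0,0.03,0,0,0,0.078],[0,0,0.025,0,0,0,0.078],[0,0,0.015,0,0,0,0.078],[0,0,0.007,0,0,0,0.078],[0,0,0,0,0,0,0.065],[0,0,0,0,0,0,0.06]]' 12; python3 -m jog '[[0,0,0,0,0,0,0.053],[0,0,0,0,0,0,0.048],[0,0,0,0,0,0,0.044],[0,0,0,0,0,0,0.04],[0,0,0,0,0,0,0.036],[0,0,0,0,0,0,0.036],[0,0,0,0,0,0,0.036]]' 12
python3 - <<'E'
from h import *
for v in("top","scene"): cv2.imwrite(f"pics/{v}2.png",env.read_camera(v))
a=cv2.imread("pics/top2.png")[200:290,300:390]; b=cv2.imread("pics/scene2.png")[100:200,200:330]
cv2.imwrite("pics/p2.png",np.hstack([cv2.resize(a,(400,400)),cv2.resize(b,(400,400))]))
E
```

```text
time_s: 8.45
tool_pos: [0.4427, -0.0662, 0.0343]
tool_rot: [-180.0, 0.0, 179.9]
force: [-0.5, -0.2, 1.3]
grip_width: 0.0709
grasp_force: 0.0
time_s: 9.03
tool_pos: [0.443, -0.0652, 0.0345]
tool_rot: [180.0, 0.1, -180.0]
force: [0.5, 0.0, 6.1]
grip_width: 0.0424
grasp_force: 12.0
```

View pics/p2.png

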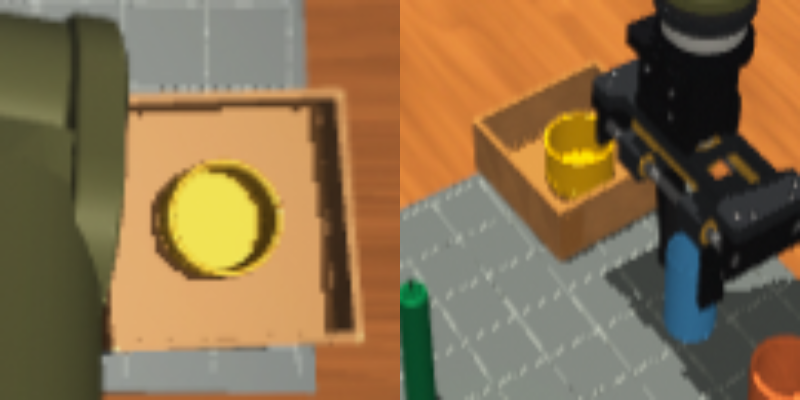

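The holder stands upright in the brown tray, with its rim centred near pixel (350,249.5) in the top view. The blue glass is between the fingers.

```bash
python3 -m jog '[[0,0,-0.005,0,0,0,0.036],[0,0,-0.015,0,0,0,0.036],[0,0,-0.03,0,0,0,0.036],[0,0,-0.03,0,0,0,0.036],[0,0,-0.02,0,0,0,0.036],[0,0,-0.005,0,0,0,0.036],[0,0,0,0,0,0,0.036],[0,0,0,0,0,0,0.036]]'
python3 - <<'E'
from h import *
cal=env.get_calibration("top"); print('holder top',cast(cal,[(350.0-.1,249.5-.3)],.037)[0])
im=cv2.imread("pics/top2.png"); m=cv2.inRange(cv2.cvtColor(im,cv2.COLOR_BGR2HSV),(22,120,60),(34,255,255))
c=max(cv2.findContours(m,0,1)[0],key=cv2.contourArea); print(cv2.boundingRect(c),cv2.minEnclosingCircle(c))
cal=env.get_calibration("scene"); im=env.read_camera("scene"); m=cv2.inRange(cv2.cvtColor(im,cv2.COLOR_BGR2HSV),(97,90,40),(110,255,255))
m[:, :200]=0; c=max(cv2.findContours(m,0,1)[0],key=cv2.contourArea); print(cv2.boundingRect(c),cv2.fitLine(c,1,0,.01,.01).ravel())
E
```

```text
time_s: 9.8
tool_pos: [0.4416, -0.0648, 0.1379]
tool_rot: [180.0, -0.1, -180.0]
force: [-0.2, 0.3, -0.9]
grip_width: 0.043
grasp_force: 12.0
holder top [[ 0.43039297 -0.24646198  0.037     ]]
(337, 237, 21, 25) ((349.0, 249.0), 12.649210929870605)
(288, 122, 18, 31) [1.7578985e-01 9.8442769e-01 2.9811935e+02 1.4046834e+02]
```

```bash
python3 -m jog '[[0.001,-0.012,0,0,0,0,0.036],[0.0015,-0.025,0,0,0,0,0.036],[0.0015,-0.03,0,0,0,0,0.036],[0.0015,-0.03,0,0,0,0,0.036],[0.0015,-0.03,0,0,0,0,0.036],[0.0015,-0.03,0,0,0,0,0.036],[0.001,-0.018,0,0,0,0,0.036],[0.001,-0.009,0,0,0,0,0.036],[0,0,0,0,0,0,0.036],[0,0,0,0,0,0,0.036],[0,0,0,0,0,0,0.036]]'
```

```text
time_s: 10.77
tool_pos: [0.4315, -0.2477, 0.1377]
tool_rot: [179.9, -0.1, -179.9]
force: [-0.3, -0.2, -1.5]
grip_width: 0.0426
grasp_force: 12.0
```

Down 88 mm to TCP 0.0495, then slower to the floor at 0.0415.

```bash
python3 -m jog '[[0,-0.001,0.01,0,0,0,0.036],[0,0,0.02,0,0,0,0.036],[0,0,0.02,0,0,0,0.036],[0,0,0.015,0,0,0,0.036],[0,0,0.01,0,0,0,0.036],[0,0,0.008,0,0,0,0.036],[0,0,0.005,0,0,0,0.036],[0,0,0,0,0,0,0.036],[0,0,0,0,0,0,0.036]]'; python3 -m jog '[[0,0,0.002,0,0,0,0.036],[0,0,0.002,0,0,0,0.036],[0,0,0.001,0,0,0,0.036],[0,0,0.001,0,0,0,0.036],[0,0,0,0,0,0,0.036],[0,0,0,0,0,0,0.036]]'
```

```text
time_s: 11.52
tool_pos: [0.4322, -0.2502, 0.0511]
tool_rot: [-180.0, 0.0, -180.0]
force: [-0.6, -0.3, -1.0]
grip_width: 0.0428
grasp_force: 12.0
time_s: 12.02
tool_pos: [0.4319, -0.2501, 0.0449]
tool_rot: [180.0, 0.0, -180.0]
force: [0.5, -0.4, -1.0]
grip_width: 0.0431
grasp_force: 12.0
```

```bash
python3 -m jog '[[0,0,0.001,0,0,0,0.036],[0,0,0.001,0,0,0,0.036],[0,0,0,0,0,0,0.036]]';python3 -m jog '[[0,0,0.0008,0,0,0,0.036],[0,0,0.0005,0,0,0,0.036],[0,0,0,0,0,0,0.036]]'
```

```text
time_s: 12.27
tool_pos: [0.4318, -0.25, 0.0427]
tool_rot: [180.0, -0.0, -180.0]
force: [-0.3, 0.1, -0.6]
grip_width: 0.0427
grasp_force: 12.0
time_s: 12.52
tool_pos: [0.4319, -0.2501, 0.0416]
tool_rot: [180.0, 0.0, -180.0]
force: [0.2, -0.7, -0.3]
grip_width: 0.0426
grasp_force: 12.0
```

```bash
python3 -m jog '[[0,0,0.0005,0,0,0,0.036],[0,0,0.0005,0,0,0,0.036],[0,0,0,0,0,0,0.036]]';python3 -m jog '[[0,0,0,0,0,0,0.044],[0,0,0,0,0,0,0.048],[0,0,0,0,0,0,0.055],[0,0,0,0,0,0,0.06],[0,0,0,0,0,0,0.06]]'
```

```text
time_s: 12.77
tool_pos: [0.432, -0.2501, 0.0415]
tool_rot: [179.9, -0.0, -180.0]
force: [-3.2, 1.8, 8.4]
grip_width: 0.0427
grasp_force: 12.0
time_s: 13.18
tool_pos: [0.4318, -0.25, 0.0404]
tool_rot: [180.0, -0.0, -180.0]
force: [0.5, 0.1, 0.1]
grip_width: 0.0577
grasp_force: 0.0
```

```bash
python3 -m jog '[[0,0,-0.01,0,0,0,0.06],[0,0,-0.03,0,0,0,0.06],[0,0,-0.035,0,0,0,0.06],[0,0,-0.035,0,0,0,0.06],[-0.0294,0.0168,-0.01,0,0,0,0.06],[-0.0294,0.0168,0,0,0,0,0.06],[-0.0294,0.0168,0,0,0,0,0.06],[-0.0294,0.0168,0,0,0,0,0.06],[-0.0294,0.0168,0,0,0,0,0.06],[-0.0294,0.0168,0,0,0,0,0.06],[-0.0294,0.0168,0,0,0,0,0.06],[-0.0294,0.0168,0,0,0,0,0.06]]';python3 -m jog '[[0,0,0,0,0,0,0.06],[0,0,0,0,0,0,0.06],[0,0,0,0,0,0,0.06]]'
```

```text
time_s: 14.18
tool_pos: [0.6684, -0.1145, 0.1612]
tool_rot: [-180.0, 0.0, -180.0]
force: [-0.3, -0.2, 0.1]
grip_width: 0.06
grasp_force: 0.0
time_s: 14.43
tool_pos: [0.6664, -0.1165, 0.1607]
tool_rot: [-179.9, -0.1, 180.0]
force: [0.7, -0.7, 0.2]
grip_width: 0.0603
grasp_force: 0.0
```

```bash
python3 - <<'E'
from h import *
for v in("top","scene"): cv2.imwrite(f"pics/{v}3.png",env.read_camera(v))
a=cv2.imread("pics/top3.png")[200:290,300:390]; b=cv2.imread("pics/scene3.png")[80:200,170:330]
cv2.imwrite("pics/p3.png",np.hstack([cv2.resize(a,(390,390)),cv2.resize(b,(410,390))]))
E
```

```text
(no output)
```

View pics/p3.png

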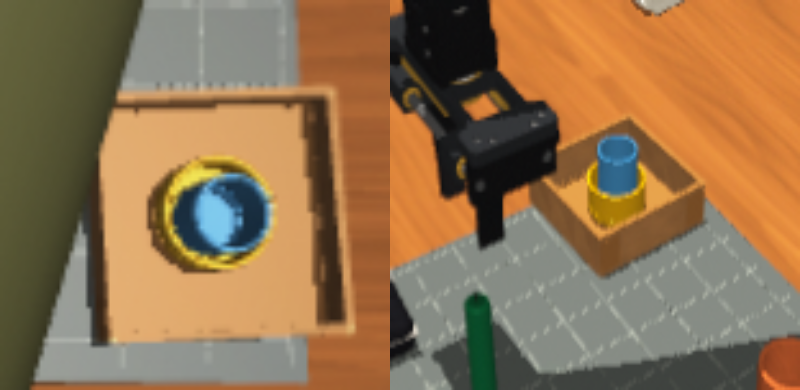

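The glass stands upright inside the holder, with its rim centred near (353.5,249) in the top view.

```bash
python3 - <<'E'
from h import *
print(cast(env.get_calibration("top"),[(353.4,248.8)],.065)[0])
E
python3 -m jog '[[0,0,0.015,0,0,0,0.06],[0,0,0.03,0,0,0,0.06],[0,0,0.03,0,0,0,0.06],[0,0,0.016,0,0,0,0.06],[0,0,0.008,0,0,0,0.06],[0,0,0,0,0,0,0.06],[0,0,0,0,0,0,0.05],[0,0,0,0,0,0,0.045],[0,0,0,0,0,0,0.04]]' 8; python3 -m jog '[[0,0,0,0,0,0,0.034],[0,0,0,0,0,0,0.03],[0,0,0,0,0,0,0.026],[0,0,0,0,0,0,0.022],[0,0,0,0,0,0,0.018],[0,0,0,0,0,0,0.018],[0,0,0,0,0,0,0.018]]' 8
```

```text
[[ 0.42984267 -0.24767684  0.065     ]]
time_s: 15.28
tool_pos: [0.6682, -0.1161, 0.0636]
tool_rot: [-180.0, 0.2, 180.0]
force: [0.3, -0.3, 0.6]
grip_width: 0.0473
grasp_force: 0.0
time_s: 15.87
tool_pos: [0.6672, -0.1156, 0.0616]
tool_rot: [180.0, 0.0, -180.0]
force: [0.2, -0.2, 0.8]
grip_width: 0.0238
grasp_force: 7.8
```

```bash
python3 -m jog '[[0,0,-0.005,0,0,0,0.018],[0,0,-0.015,0,0,0,0.018],[0,0,-0.025,0,0,0,0.018],[0,0,-0.03,0,0,0,0.018],[0,0,-0.03,0,0,0,0.018],[0,0,-0.015,0,0,0,0.018],[0.01,-0.006,0,0,0,0,0.018],[0.02,-0.0115,0,0,0,0,0.018],[0.026,-0.015,0,0,0,0,0.018],[0.028,-0.016,0,0,0,0,0.018],[0.028,-0.016,0,0,0,0,0.018]]'; python3 -m jog '[[0.028,-0.016,0,0,0,0,0.018],[0.028,-0.016,0,0,0,0,0.018],[0.026,-0.015,0,0,0,0,0.018],[0.022,-0.0125,0,0,0,0,0.018],[0.014,-0.0075,0,0,0,0,0.018],[0.006,-0.003,0,0,0,0,0.018],[0,0,0,0,0,0,0.018],[0,0,0,0,0,0,0.018],[0,0,0,0,0,0,0.018],[0,0,0,0,0,0,0.018]]'
python3 - <<'E'
from h import *
for v in("top","scene"): cv2.imwrite(f"pics/{v}4.png",env.read_camera(v))
b=cv2.imread("pics/scene4.png")[60:180,180:340]
cv2.imwrite("pics/p4.png",cv2.resize(b,(640,480)))
E
```

```text
time_s: 16.78
tool_pos: [0.5527, -0.1809, 0.1809]
tool_rot: [180.0, -0.1, -180.0]
force: [-0.5, -1.1, 0.3]
grip_width: 0.0237
grasp_force: 7.8
time_s: 17.62
tool_pos: [0.4321, -0.2493, 0.1814]
tool_rot: [-180.0, -0.0, -179.9]
force: [0.3, -0.3, -0.5]
grip_width: 0.0238
grasp_force: 7.8
```

View pics/p4.png

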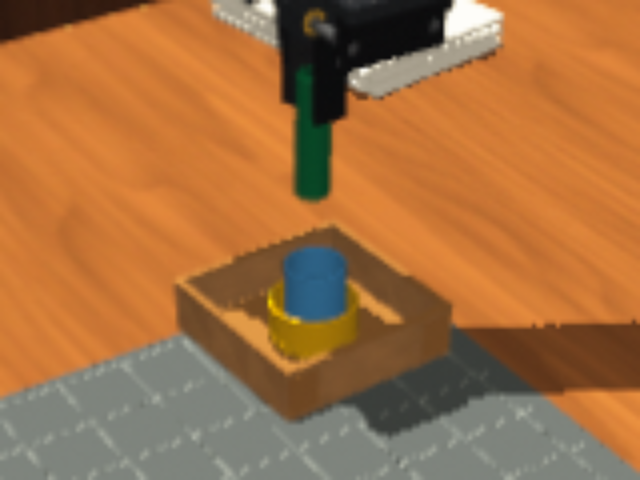

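The green candle hangs upright straight over the glass, candle at column 313 and glass at 316.

```bash
python3 -m jog '[[0.0005,0,0.01,0,0,0,0.018],[0,0,0.02,0,0,0,0.018],[0,0,0.025,0,0,0,0.018],[0,0,0.018,0,0,0,0.018],[0,0,0.012,0,0,0,0.018],[0,0,0.008,0,0,0,0.018],[0,0,0.005,0,0,0,0.018],[0,0,0,0,0,0,0.018],[0,0,0,0,0,0,0.018]]'; python3 -m jog '[[0,0,0.002,0,0,0,0.018],[0,0,0.002,0,0,0,0.018],[0,0,0.001,0,0,0,0.018],[0,0,0.001,0,0,0,0.018],[0,0,0,0,0,0,0.018],[0,0,0,0,0,0,0.018]]'
```

```text
time_s: 18.47
tool_pos: [0.431, -0.2505, 0.084]
tool_rot: [-180.0, 0.0, -180.0]
force: [0.4, -0.4, 0.3]
grip_width: 0.0238
grasp_force: 7.8
time_s: 18.97
tool_pos: [0.4306, -0.2502, 0.0776]
tool_rot: [180.0, 0.0, -180.0]
force: [-0.5, -1.2, -0.7]
grip_width: 0.024
grasp_force: 7.8
```

```bash
python3 -m jog '[[0,0,0.001,0,0,0,0.018],[0,0,0.001,0,0,0,0.018],[0,0,0.001,0,0,0,0.018],[0,0,0.0005,0,0,0,0.018],[0,0,0,0,0,0,0.018]]';python3 -m jog '[[0,0,0.0007,0,0,0,0.018],[0,0,0.0005,0,0,0,0.018],[0,0,0,0,0,0,0.018]]'
```

```text
time_s: 19.38
tool_pos: [0.4305, -0.2501, 0.0739]
tool_rot: [180.0, -0.0, -180.0]
force: [0.1, 0.2, -0.0]
grip_width: 0.0239
grasp_force: 7.8
time_s: 19.63
tool_pos: [0.4306, -0.2501, 0.0728]
tool_rot: [180.0, -0.0, -180.0]
force: [0.1, -0.0, -0.3]
grip_width: 0.0241
grasp_force: 7.8
```

```bash
python3 -m jog '[[0,0,0.0005,0,0,0,0.018],[0,0,0.0003,0,0,0,0.018],[0,0,0,0,0,0,0.018]]';python3 -m jog '[[0,0,0.0005,0,0,0,0.018],[0,0,0,0,0,0,0.018]]'
```

```text
time_s: 19.88
tool_pos: [0.431, -0.2505, 0.0724]
tool_rot: [-180.0, 0.0, -180.0]
force: [0.1, -0.7, 1.5]
grip_width: 0.0238
grasp_force: 7.9
time_s: 20.05
tool_pos: [0.4311, -0.2509, 0.0721]
tool_rot: [-179.9, 0.1, 180.0]
force: [0.5, -1.6, 4.8]
grip_width: 0.0236
grasp_force: 7.9
```

```bash
python3 -m jog '[[0,0,0,0,0,0,0.026],[0,0,0,0,0,0,0.03],[0,0,0,0,0,0,0.04],[0,0,0,0,0,0,0.05],[0,0,0,0,0,0,0.05],[0,0,-0.01,0,0,0,0.05],[0,0,-0.03,0,0,0,0.05],[0,0,-0.03,0,0,0,0.05],[0,0,-0.03,0,0,0,0.05],[0,0.015,0,0,0,0,0.06],[0,0.035,0,0,0,0,0.07],[0,0.035,0,0,0,0,0.087]]'; python3 -m jog '[[0,0.035,0,0,0,0,0.087],[0,0.035,0,0,0,0,0.087],[0,0.035,0,0,0,0,0.087],[0,0.035,0,0,0,0,0.087],[0,0.035,0,0,0,0,0.087],[0,0.03,0,0,0,0,0.087],[0,0.0125,0,0,0,0,0.087],[0,0,0,0,0,0,0.087],[0,0,0,0,0,0,0.087],[0,0,0,0,0,0,0.087]]'
python3 - <<'E'
from h import *
for v in("top","scene"): cv2.imwrite(f"pics/{v}5.png",env.read_camera(v))
a=cv2.imread("pics/top5.png")[200:290,300:390]; b=cv2.imread("pics/scene5.png")[80:230,180:380]
cv2.imwrite("pics/p5.png",np.hstack([cv2.resize(a,(350,350)),cv2.resize(b,(450,350))]))
E
```

```text
time_s: 21.05
tool_pos: [0.4308, -0.1657, 0.1731]
tool_rot: [-180.0, 0.2, 179.8]
force: [0.9, 0.9, -0.4]
grip_width: 0.0627
grasp_force: 0.0
time_s: 21.88
tool_pos: [0.4308, 0.0505, 0.1718]
tool_rot: [-180.0, 0.0, 179.9]
force: [0.3, 0.1, 0.6]
grip_width: 0.0871
grasp_force: 0.0
```

View pics/p5.png

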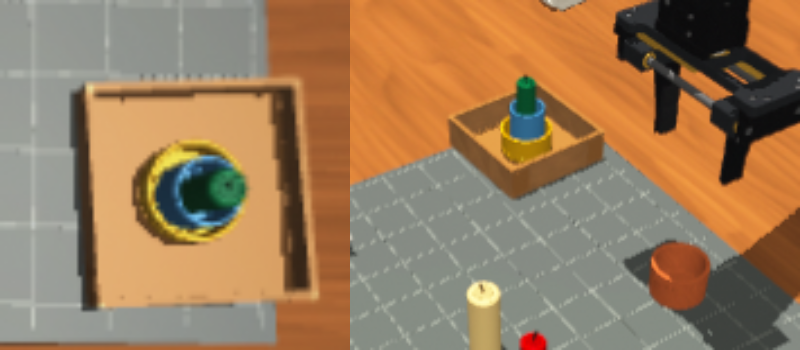

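The first set is nested and upright in the brown tray. The pot stands at about (680,275) in the crop, below the open gripper.

```bash
python3 -m jog '[[-0.0012,0.001,0.02,0,0,0,0.087],[0,0,0.04,0,0,0,0.087],[0,0,0.04,0,0,0,0.087],[0,0,0.03,0,0,0,0.087],[0,0,0.017,0,0,0,0.087],[0,0,0.008,0,0,0,0.087],[0,0,0.003,0,0,0,0.087],[0,0,0,0,0,0,0.087],[0,0,0,0,0,0,0.087]]' 15; python3 -m jog '[[0,0,0,0,0,0,0.078],[0,0,0,0,0,0,0.072],[0,0,0,0,0,0,0.067],[0,0,0,0,0,0,0.063],[0,0,0,0,0,0,0.058],[0,0,0,0,0,0,0.055],[0,0,0,0,0,0,0.055],[0,0,0,0,0,0,0.055]]' 15;  python3 -m jog '[[0,0,-0.005,0,0,0,0.055],[0,0,-0.015,0,0,0,0.055],[0,0,-0.03,0,0,0,0.055],[0,0,-0.03,0,0,0,0.055],[0,0,-0.01,0,0,0,0.055],[0,0,0,0,0,0,0.055],[0,0,0,0,0,0,0.055]]'
```

```text
time_s: 22.73
tool_pos: [0.433, 0.0532, 0.0147]
tool_rot: [180.0, 0.1, 180.0]
force: [-0.2, -0.1, 0.2]
grip_width: 0.0871
grasp_force: 0.0
time_s: 23.4
tool_pos: [0.4321, 0.0532, 0.0139]
tool_rot: [-180.0, 0.0, -180.0]
force: [-0.2, -0.7, 5.1]
grip_width: 0.0624
grasp_force: 15.0
time_s: 23.98
tool_pos: [0.4315, 0.0536, 0.1032]
tool_rot: [180.0, 0.0, -180.0]
force: [0.5, 0.4, -1.4]
grip_width: 0.0623
grasp_force: 15.0
```

```bash
python3 -m jog '[[-0.004,0.012,0,0,0,0,0.055],[-0.008,0.024,0,0,0,0,0.055],[-0.01,0.03,0,0,0,0,0.055],[-0.01,0.03,0,0,0,0,0.055],[-0.01,0.03,0,0,0,0,0.055],[-0.01,0.03,0,0,0,0,0.055],[-0.01,0.03,0,0,0,0,0.055],[-0.008,0.024,0,0,0,0,0.055],[-0.0055,0.0155,0,0,0,0,0.055],[0,0,0,0,0,0,0.055],[0,0,0,0,0,0,0.055],[0,0,0,0,0,0,0.055]]'; python3 -m jog '[[0,0,0.01,0,0,0,0.055],[0,0,0.022,0,0,0,0.055],[0,0,0.02,0,0,0,0.055],[0,0,0.014,0,0,0,0.055],[0,0,0.008,0,0,0,0.055],[0,0,0.005,0,0,0,0.055],[0,0,0.001,0,0,0,0.055],[0,0,0,0,0,0,0.055],[0,0,0,0,0,0,0.055]]'
```

```text
time_s: 24.98
tool_pos: [0.5062, 0.2778, 0.1016]
tool_rot: [-179.9, -0.2, 180.0]
force: [-0.3, 0.3, -0.4]
grip_width: 0.0627
grasp_force: 15.0
time_s: 25.73
tool_pos: [0.5079, 0.2791, 0.0245]
tool_rot: [179.9, 0.1, 180.0]
force: [0.3, -0.6, -0.7]
grip_width: 0.0622
grasp_force: 15.0
```

```bash
python3 -m jog '[[0,0,0.002,0,0,0,0.055],[0,0,0.0015,0,0,0,0.055],[0,0,0.001,0,0,0,0.055],[0,0,0.001,0,0,0,0.055],[0,0,0,0,0,0,0.055],[0,0,0,0,0,0,0.055]]';python3 -m jog '[[0,0,0.0005,0,0,0,0.055],[0,0,0.0005,0,0,0,0.055],[0,0,0,0,0,0,0.055]]';
```

```text
time_s: 26.23
tool_pos: [0.5072, 0.2789, 0.0181]
tool_rot: [-180.0, -0.0, -180.0]
force: [-0.2, 0.1, -1.2]
grip_width: 0.0625
grasp_force: 15.0
time_s: 26.48
tool_pos: [0.5072, 0.2789, 0.0171]
tool_rot: [180.0, 0.0, -180.0]
force: [-1.1, 0.3, -0.4]
grip_width: 0.0623
grasp_force: 15.0
```

```bash
python3 -m jog '[[0,0,0.0005,0,0,0,0.055],[0,0,0.0004,0,0,0,0.055],[0,0,0,0,0,0,0.055]]'
```

```text
time_s: 26.73
tool_pos: [0.5073, 0.2789, 0.017]
tool_rot: [180.0, -0.0, -180.0]
force: [-2.0, -0.9, 5.4]
grip_width: 0.0626
grasp_force: 15.0
```

```bash
python3 -m jog '[[0,0,0,0,0,0,0.066],[0,0,0,0,0,0,0.07],[0,0,0,0,0,0,0.075],[0,0,0,0,0,0,0.078],[0,0,-0.01,0,0,0,0.078],[0,0,-0.025,0,0,0,0.078],[0,0,-0.035,0,0,0,0.078],[0,0,-0.04,0,0,0,0.078],[0,0,-0.04,0,0,0,0.078],[-0.008,-0.0135,0,0,0,0,0.065],[-0.017,-0.03,0,0,0,0,0.06],[-0.017,-0.03,0,0,0,0,0.06]]'; python3 -m jog '[[-0.017,-0.03,0,0,0,0,0.06],[-0.017,-0.03,0,0,0,0,0.06],[-0.017,-0.03,0,0,0,0,0.06],[-0.017,-0.03,0,0,0,0,0.06],[-0.017,-0.03,0,0,0,0,0.06],[-0.017,-0.03,0,0,0,0,0.06],[0,-0.01,0,0,0,0,0.06],[0,0,0,0,0,0,0.06],[0,0,0,0,0,0,0.06],[0,0,0,0,0,0,0.06]]'
python3 - <<'E'
from h import *
for v in("top","scene"): cv2.imwrite(f"pics/{v}6.png",env.read_camera(v))
a=cv2.imread("pics/top6.png")[170:260,95:185]; b=cv2.imread("pics/scene6.png")[150:330,180:430]
cv2.imwrite("pics/p6.png",np.hstack([cv2.resize(a,(350,350)),cv2.resize(b,(450,350))]))
E
```

```text
time_s: 27.73
tool_pos: [0.5496, 0.2065, 0.1682]
tool_rot: [179.9, 0.1, -179.7]
force: [1.0, -0.1, -0.4]
grip_width: 0.065
grasp_force: 0.0
time_s: 28.57
tool_pos: [0.6508, 0.0181, 0.1663]
tool_rot: [179.9, -0.0, -179.8]
force: [-0.7, 0.6, -0.2]
grip_width: 0.0603
grasp_force: 0.0
```

View pics/p6.png

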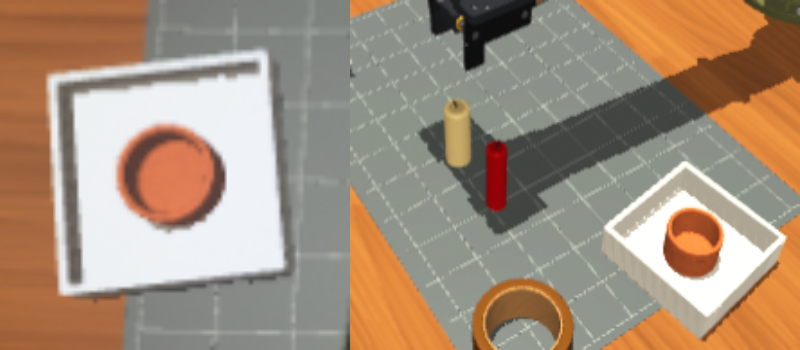

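The pot stands upright in the middle of the white tray, at about (171,175) in the crop. The red candle is untouched.

```bash
python3 -m jog '[[-0.0005,-0.002,0.02,0,0,0,0.06],[0,0,0.035,0,0,0,0.06],[0,0,0.03,0,0,0,0.06],[0,0,0.02,0,0,0,0.06],[0,0,0.012,0,0,0,0.06],[0,0,0.004,0,0,0,0.06],[0,0,0,0,0,0,0.06],[0,0,0,0,0,0,0.055]]' 10; python3 -m jog '[[0,0,0,0,0,0,0.048],[0,0,0,0,0,0,0.042],[0,0,0,0,0,0,0.037],[0,0,0,0,0,0,0.033],[0,0,0,0,0,0,0.029],[0,0,0,0,0,0,0.025],[0,0,0,0,0,0,0.025],[0,0,0,0,0,0,0.025]]' 10;  python3 -m jog '[[0,0,-0.005,0,0,0,0.025],[0,0,-0.015,0,0,0,0.025],[0,0,-0.03,0,0,0,0.025],[0,0,-0.035,0,0,0,0.025],[0,0,-0.03,0,0,0,0.025],[0,0,-0.01,0,0,0,0.025],[0,0,0,0,0,0,0.025],[0,0,0,0,0,0,0.025]]'
```

```text
time_s: 29.33
tool_pos: [0.6528, 0.0139, 0.0466]
tool_rot: [180.0, 0.1, -180.0]
force: [-0.1, 0.8, 0.8]
grip_width: 0.058
grasp_force: 0.0
time_s: 30.0
tool_pos: [0.652, 0.0134, 0.0455]
tool_rot: [180.0, 0.0, -180.0]
force: [-0.1, 0.7, 2.8]
grip_width: 0.0319
grasp_force: 10.0
time_s: 30.67
tool_pos: [0.6515, 0.0134, 0.1698]
tool_rot: [180.0, -0.0, -180.0]
force: [-1.0, 0.5, -0.9]
grip_width: 0.0312
grasp_force: 10.0
```

```bash
python3 -m jog '[[0.007,0.0125,0,0,0,0,0.025],[0.014,0.026,0,0,0,0,0.025],[0.016,0.03,0,0,0,0,0.025],[0.016,0.03,0,0,0,0,0.025],[0.016,0.03,0,0,0,0,0.025],[0.016,0.03,0,0,0,0,0.025],[0.016,0.03,0,0,0,0,0.025],[0.016,0.03,0,0,0,0,0.025],[0.014,0.024,0,0,0,0,0.025],[0.009,0.015,0,0,0,0,0.025],[0.0045,0.008,0,0,0,0,0.025]]';python3 -m jog '[[0,0,0,0,0,0,0.025],[0,0,0,0,0,0,0.025],[0,0,0,0,0,0,0.025]]'
python3 - <<'E'
from h import *
for v in("top","scene"): cv2.imwrite(f"pics/{v}7.png",env.read_camera(v))
b=cv2.imread("pics/scene7.png")[150:330,280:480]
cv2.imwrite("pics/p7.png",cv2.resize(b,(500,450)))
E
```

```text
time_s: 31.58
tool_pos: [0.5029, 0.2825, 0.1678]
tool_rot: [-180.0, -0.3, -179.6]
force: [-0.0, 0.4, -1.2]
grip_width: 0.0316
grasp_force: 10.0
time_s: 31.83
tool_pos: [0.5078, 0.2768, 0.1695]
tool_rot: [-179.9, -0.0, 179.9]
force: [0.5, -0.5, 0.5]
grip_width: 0.0318
grasp_force: 10.0
```

View pics/p7.png

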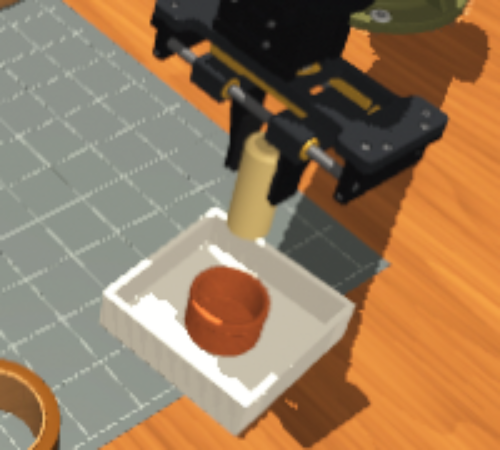

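The ivory candle is held over the pot; the lean in the view is perspective.

```bash
python3 -m jog '[[0,0.0015,0.01,0,0,0,0.025],[0,0,0.022,0,0,0,0.025],[0,0,0.025,0,0,0,0.025],[0,0,0.02,0,0,0,0.025],[0,0,0.014,0,0,0,0.025],[0,0,0.009,0,0,0,0.025],[0,0,0.005,0,0,0,0.025],[0,0,0,0,0,0,0.025],[0,0,0,0,0,0,0.025]]'; python3 -m jog '[[0,0,0.002,0,0,0,0.025],[0,0,0.0015,0,0,0,0.025],[0,0,0.001,0,0,0,0.025],[0,0,0.001,0,0,0,0.025],[0,0,0,0,0,0,0.025],[0,0,0,0,0,0,0.025]]'
```

```text
time_s: 32.68
tool_pos: [0.5077, 0.2803, 0.0656]
tool_rot: [180.0, 0.0, 180.0]
force: [-0.1, -0.1, -0.1]
grip_width: 0.0313
grasp_force: 10.0
time_s: 33.18
tool_pos: [0.5072, 0.2804, 0.0598]
tool_rot: [180.0, 0.0, -180.0]
force: [-0.5, 0.4, -0.0]
grip_width: 0.0321
grasp_force: 10.0
```

```bash
python3 -m jog '[[0,0,0.001,0,0,0,0.025],[0,0,0.001,0,0,0,0.025],[0,0,0.001,0,0,0,0.025],[0,0,0.001,0,0,0,0.025],[0,0,0.0008,0,0,0,0.025],[0,0,0,0,0,0,0.025]]';python3 -m jog '[[0,0,0.0006,0,0,0,0.025],[0,0,0.0004,0,0,0,0.025],[0,0,0,0,0,0,0.025]]'
```

```text
time_s: 33.68
tool_pos: [0.5071, 0.2802, 0.0546]
tool_rot: [-180.0, -0.0, -180.0]
force: [0.1, 0.9, -1.4]
grip_width: 0.032
grasp_force: 10.0
time_s: 33.93
tool_pos: [0.5072, 0.2803, 0.0538]
tool_rot: [180.0, -0.0, -180.0]
force: [-0.6, -0.2, -0.7]
grip_width: 0.0317
grasp_force: 10.0
```

```bash
python3 -m jog '[[0,0,0.0005,0,0,0,0.025],[0,0,0.0004,0,0,0,0.025],[0,0,0,0,0,0,0.025]]'
```

```text
time_s: 34.18
tool_pos: [0.5075, 0.2804, 0.0534]
tool_rot: [180.0, 0.0, -180.0]
force: [-1.0, 0.1, 1.8]
grip_width: 0.0316
grasp_force: 10.0
```

Contact. Release, rise, move clear and look.

```bash
python3 -m jog '[[0,0,0.0002,0,0,0,0.025],[0,0,0,0,0,0,0.033],[0,0,0,0,0,0,0.037],[0,0,0,0,0,0,0.046],[0,0,0,0,0,0,0.055],[0,0,0,0,0,0,0.055],[0,0,-0.01,0,0,0,0.055],[0,0,-0.03,0,0,0,0.055],[0,0,-0.035,0,0,0,0.055],[0,0,-0.035,0,0,0,0.055],[0,0,-0.03,0,0,0,0.055]]';python3 -m jog '[[0,-0.03,0,0,0,0,0.055],[0,-0.035,0,0,0,0,0.055],[0,-0.035,0,0,0,0,0.055],[0,-0.035,0,0,0,0,0.055],[0,-0.035,0,0,0,0,0.055],[0,-0.03,0,0,0,0,0.055],[0,0,0,0,0,0,0.055],[0,0,0,0,0,0,0.055],[0,0,0,0,0,0,0.055]]'
python3 - <<'E'
from h import *
a=env.read_camera("top")[110:300,90:400]; b=env.read_camera("scene")[80:384,120:440]
cv2.imwrite("pics/p8.png",np.hstack([cv2.resize(a,(400,300)),cv2.resize(b,(400,300))]))
E
```

```text
time_s: 35.1
tool_pos: [0.5077, 0.2803, 0.196]
tool_rot: [179.9, 0.1, 180.0]
force: [1.0, 0.4, 0.1]
grip_width: 0.0552
grasp_force: 0.0
time_s: 35.85
tool_pos: [0.5073, 0.081, 0.1934]
tool_rot: [179.9, 0.0, -180.0]
force: [0.0, -0.1, -0.8]
grip_width: 0.0547
grasp_force: 0.0
```

View pics/p8.png

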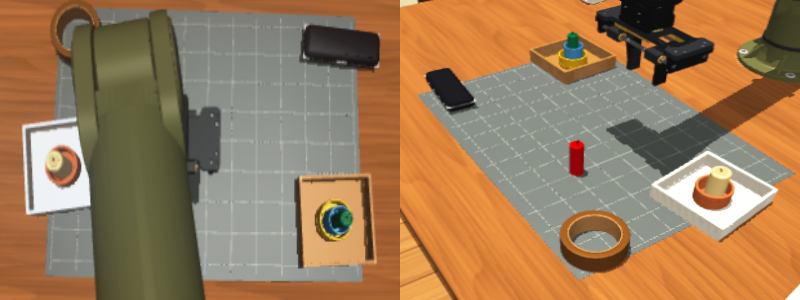

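Both sets stand nested and upright in their trays. The red candle, tape roll and glasses case are where they were, and the arm is clear.

```bash
python3 -c "
from cell import env
print(env.sign_off())"
```

```text
the job is handed in; nothing more can be done
None
```

Both candle sets are standing upright and nested in their trays (checked by camera just before hand-in), the red candle, tape roll and glasses case were left alone, and the job was handed in at about 36 s of the 122 s allowed.

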